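# Hold a sample tube down on a touch-mode vortex mixer

### The job

Switch the vortex mixer from off to touch mode by turning its selector dial one click clockwise, so that the dial's pointer end points straight at the rubber cup. Then take the tall, wide tube from the rack, set it upright with its pointed end in the cup and press it down until the spring-loaded head is about half-way down: neither just resting nor hard on its stop. Keep it pressed there for at least three seconds and finish while still gripping the tube and holding it down; leave the other tubes in the rack and the beaker where they are.

Things in the scene. Friction and masses are not known exactly. Their poses are not given: they have to be found in the camera images.
- dial (a joint): The mixer's selector dial (rad), a hinge about the vertical; it grows as the dial turns clockwise seen from above. Three sprung positions: 0 = off (as at the start), 1.047 (60 degrees) = touch, 2.094 = continuous. The detent resists with up to about 0.1 N m and changes over half-way between two positions (at 0.52 and 1.57): once past it the dial clicks over and, when let go, settles in the next position by itself, else it goes back.
- dial_grip (a point): Middle of the dial's upright grip bar, on the turning axis. Black bar 46 mm long (this frame's x axis), 12 mm thick (y), standing 30 mm tall: its top is 12 mm above this point, its foot 18 mm below, and the mixer's flat top 22 mm below. A white line on top marks the pointer end (+x of this frame). In touch position +x points to the cup, which stands 115 mm from the dial's axis.
- head (a joint): Downward travel (m) of the mixer's spring-loaded head: 0 = up, 0.010 = on its stop. To move it at all takes about 2.4 N, more than the weight of the tube; then 0.9 N per mm: about 7 N half-way down, 11 N at the stop.
- head_seat (a point): Centre of the cup's floor, on the axis of the head; it sinks with the head. Black rubber cup on the mixer's top, 52 mm across; its rim is 18 mm above this point. The pocket is a funnel, about 12 mm wide at the floor and 32 mm at the rim, which centres the tube's conical end. The mixer is a white and grey box, 215 by 144 mm in plan, fixed; its flat top is 27.5 mm below this point and 88.5 mm above the table.
- sample_center (a point): The tall, wide tube: centre of the tube, half-way up (57.5 mm from tip and from top). Pale plastic centrifuge tube 115 mm tall, 29 mm wide, the lowest 16 mm a cone that narrows to 8 mm; ribbed screw cap 34 mm wide and 15 mm tall on top. z axis = its own axis, to the cap. Loose, 45 to 90 g. It stands in one of the two end places of the rack, whose top is 64 mm above the table; the tip rests 6 mm above the table, so the cap's top is 121 mm above the table.
- sample_tip (a point): The tip of the same tube, 57.5 mm below its centre, on its axis.
- rack: Blue plastic tube rack, fixed: 62 mm (x) by 186 mm (y), 64 mm tall; one row of three places along its y axis at -58, 0 and +58 mm. Origin: centre of its underside. Wide holes 31.5 mm at the ends, a slim one in the middle. A tube comes free once lifted 60 mm.
- short_tube_center (a point): Bystander in the other end place: tube as wide as the sample and with the same cap, but only 75 mm tall (top 81 mm above the table). Centre, half-way up.
- slim_tube_center (a point): Bystander in the middle place: slim tube 17 mm wide with a 22 mm cap, 119 mm tall (top 125 mm above the table). Centre, half-way up.
- beaker: Bystander: empty glass beaker 72 mm wide at the rim, 85 mm tall, beyond the mixer and rack. Origin: centre of its underside.
Things that resemble listed ones, but are neither listed nor needed, are in the scene too. Leave any blue look-alike of the part that bears sample_center alone.

How it is judged:
On the way, in this order (a step that is already met when the one before it is completed fails the run):
1. the dial is in the touch position (value of joint dial between 0.8 and 1.3 rad), for 0.2 s.
2. the tall, wide tube is out of the rack (height (world z) of sample_tip above 0.066 m and contact force between sample and rack below 0.1 N), for 0.1 s.
3. the tube is held pressed in the cup, the head about half-way down, for three seconds (all of step 1 and value of joint head between 0.0025 and 0.0085 m and contact force between sample and head above 3 N and contact force between the fingers and sample above 1 N and z of the grasp point in the frame of sample_center below 0.07 m and distance between sample_tip and head_seat below 0.008 m and angle between sample_center's own z axis and vertical below 0.2 rad and contact force between each of the arm, the fingers and head below 0.3 N), for 3 s.
At the end, for the whole second after the job is handed in: Dial in touch (0.80 to 1.30 rad); tube gripped (fingers round it, not on top), within 0.2 rad of upright, its tip within 8 mm of the middle of the cup's floor, pushing the head (over 3 N) to 2.5 to 8.5 mm of its 10 mm travel, the robot not touching the head; held so for 3 s and still at the end (all of step 3); the arm keeps its last pose, push and grip.
It fails at once if another tube or the beaker is disturbed (moved over 25 mm or tipped over 0.35 rad) (distance of any of short_tube_center, slim_tube_center, beaker from where it was at the start of the episode above 0.025 m or angle between any of short_tube_center, slim_tube_center, beaker's own z axis and vertical above 0.35 rad).
It also fails if it takes over 64 s, if anything falls off the work surface, if the arm or the gripper's body presses on something with over 40 N, if the wrist force passes 120 N, or if a joint passes its speed limit or range.

### The arm

A 6-joint arm with a two-finger parallel gripper is mounted at the origin on the work surface. World frame = base frame: x ahead of the robot, y to its left, z up, the work surface at z = 0. Lengths are in m, angles in rad, forces in N, time in s.
With the tool pointing down it reaches from about 0.3 to 0.875 m from the base axis. Payload 4.2 kg.
Tool frame: the origin (TCP) lies at the very end of the fingers, on their centre line; the grasp point (between the pads) lies 19 mm behind it; x points along the fingers, y is the direction in which the jaws open and shut, and the axes are right-handed (so a half turn about x gives the same grasp; the last joint's range is limited). The gripper opens to 85 mm and grips with 20 to 120 N. Pads are 22 mm wide; open, the fingers measure 114 mm over their backs; the gripper's body (76 mm by 85 mm) begins 54 mm behind the grasp point. The pads swing forward as they close: fully open they stand 13 mm farther back than shut.
Start: joints at [1.328, 0.32, 1.565, -0, 1.257, -0.02], TCP at [0.127, 0.561, 0.231] pointing down, gripper open.
Joint ranges: [-3.11, 3.11], [-0.84, 2.01], [0.21, 2.61], [-1.34, 4.49], [0.05, 2.63], [-2.56, 2.56]. Speed limits (rad/s): [2.57, 2.57, 3.14, 3.14, 3.14, 3.14].

### API

Orientations are given as a rotation vector (axis times angle).
In Python, from workcell import sense, camera, job_done gives the robot as it stands.
- The arm moves only by the shell command python3 -m jog 'ROWS' [FORCE]. ROWS is JSON, a list that holds one entry, the list of rows, each a list of 7 numbers: the turn, a rotation vector about the tool's x, y, z in degrees, then the shift along the tool's x, y, z in m, then the closure, from 0 (fully open) to 1 (shut). In form: [[[rx, ry, rz, x, y, z, fingers], ...]]. A call has 1 to 12 rows; each row shifts and turns the pose as measured when the row begins, along the tool's axes as they then stand; what a row does not reach is not made up. A row lasts 1/10 s, in which the tool goes at most 50 mm and 8.59 degrees, less where a joint would pass 70% of its speed; a pose out of reach is approached as far as the arm can. A call with a gripper value outside its range is refused whole. The fingers move at their own pace and stop on an object; FORCE is the grip in N (left out, the last holds). Time passes only in rows, so rows that do not move let the fingers close. It gives the time, the measured TCP pose, the force and the opening at its end, in the units of the state.
- sense(): the state, without advancing time (a new reading comes with each control period).
- camera(name): name is "scene" or "top" or "wrist"; returns a dict with "pixels" (384x512x3 uint8, red, green, blue), "mtx" (3x3 intrinsics, pixels), "origin" and "rotation" of the camera in the world. Camera axes: x right, y up, looking along -z (the intrinsics and any distortion apply to the point x, -y, -z); pixel columns grow to the right and rows downward; lengths in m; the calibration is good to about 2 mm. A picture is of the moment at which its call begins. There is no depth.
- job_done(): hands the job in, once; it reports no verdict.
The state is a dict: "time": time; "joint_positions": joint angles; "qvel": joint speeds; "joint_torque": joint torques, N m; "eef_pos": TCP position; "orientation": TCP orientation; "wrist_force": force on the tool from outside, world axes, zero at the start; "ft_torque": the same for the moment, N m; "opening": opening from 0.0 (shut) to 1.0 (fully open).
Only numpy, scipy, OpenCV 4.12 (cv2) and the standard library are available. Lean on these libraries where they do the work, as an engineer would, in place of code of your own. Each camera call takes 0.05 s, during which the arm holds its last target. There are 200 camera calls.

## Working session

There is one attempt and no reset: what is moved stays moved. The work goes in short steps, Python scripts to look and compute and a shell command to move; the robot and the scene stay as the last step left them, time stands still between calls to the robot, and variables do not carry over. Pictures are saved under pics/ and viewed, about 8 in all and at most 12, crops included, and the job is handed in when it is done.

```bash
mkdir -p pics; ls; cat > h.py <<'E'
import numpy as np, cv2
from workcell import sense, camera, job_done
def ray(c,u,v):
    d=np.linalg.inv(c["mtx"])@[u,v,1]; d=np.array([d[0],-d[1],-d[2]])
    return np.array(c["origin"]),np.array(c["rotation"])@d
def onz(c,u,v,z):
    o,d=ray(c,u,v); return o+d*(z-o[2])/d[2]
def proj(c,p):
    q=np.array(c["rotation"]).T@(np.array(p)-c["origin"]); q=np.array(c["mtx"])@[q[0],-q[1],-q[2]]; return q[:2]/q[2]
def save(c,n): cv2.imwrite(n,c["pixels"][:,:,::-1])
E
python3 - <<'E'
from h import *
import pickle
cs={n:camera(n) for n in("top","scene")}
pickle.dump(cs,open("c0.pkl","wb"))
save(cs["top"],"pics/top0.png");save(cs["scene"],"pics/scene0.png")
print({k:(v.keys(),v["mtx"],v["origin"],v["rotation"]) for k,v in cs.items()});print(sense())
E
```

```text
pics
{'top': (dict_keys(['pixels', 'mtx', 'origin', 'rotation']), array([[355.75515668,   0.        , 255.18371869],
       [  0.        , 355.75515668, 191.68971435],
       [  0.        ,   0.        ,   1.        ]]), array([ 0.44518056, -0.00579159,  0.77549091]), array([ 0.15896893, -0.15873193, -1.51651145])), 'scene': (dict_keys(['pixels', 'mtx', 'origin', 'rotation']), array([[366.06707689,   0.        , 258.82741536],
       [  0.        , 366.06707689, 190.6908245 ],
       [  0.        ,   0.        ,   1.        ]]), array([1.11538131, 0.01938629, 0.55982157]), array([0.64770699, 0.67525208, 1.48204266]))}
{'time': 0.1, 'joint_positions': array([ 1.32800932e+00,  3.20203133e-01,  1.56555598e+00,  4.30120003e-05,
        1.25745698e+00, -1.99903459e-02]), 'qvel': array([-0.00062323, -0.00106366, -0.00192158,  0.00035058,  0.00122746,
       -0.00149076]), 'joint_torque': array([ 5.59475720e-04, -4.16405261e+01, -2.34704679e+01,  3.40316980e-06,
        4.96016844e-03,  1.14839133e-05]), 'eef_pos': array([0.12692466, 0.56035882, 0.23058104]), 'orientation': array([ 0.17367317,  1.56396148, -0.17619723]), 'wrist_force': array([ 0.01118255, -0.4254895 ,  0.0209064 ]), 'ft_torque': array([ 0.00488902, -0.00292095,  0.03045287]), 'opening': 1.0004138318095919}
```

View pics/top0.png

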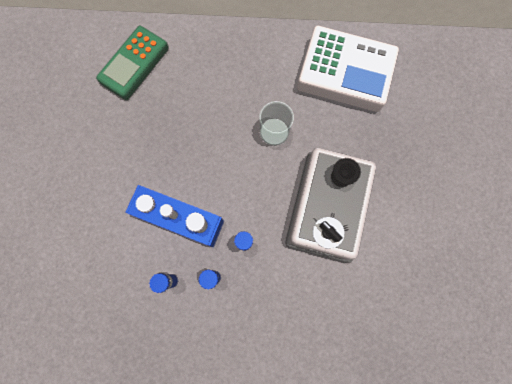

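View pics/scene0.png

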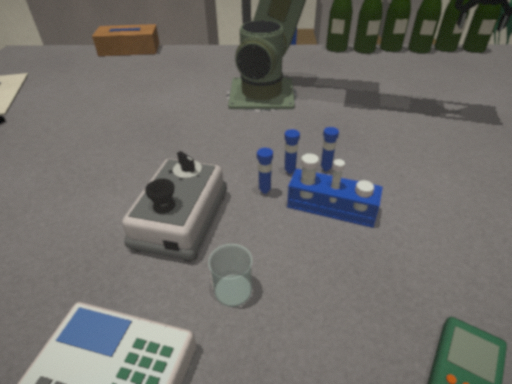

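The top view shows the cup at about (346,172), the dial at (329,232), and the rack with white caps at (145,204), (166,211) and (196,222). Three blue-capped look-alikes stand outside the rack at (244,241), (209,279) and (160,283). 

Candidates for the sample are the white caps at (196,222) and (145,204). The scene view shows the one nearer the mixer, scene (310,162), standing tall and the other, (365,188), standing low. So the sample should be at (196,222). I'll confirm it in an enlarged crop and measure.

```bash
sed -i 's/^def ray/from scipy.spatial.transform import Rotation as R\ndef rot(c): return R.from_rotvec(c["rotation"]).as_matrix()\ndef ray/; s/np.array(c\["rotation"\])/rot(c)/g' h.py
python3 - <<'E'
from h import *
import pickle
cs=pickle.load(open("c0.pkl","rb"));t=cs["top"];s=cs["scene"]
T=t["pixels"];S=s["pixels"]
def cr(I,x,y,w,h,f): return cv2.resize(I[y:y+h,x:x+w],(w*f,h*f),interpolation=cv2.INTER_CUBIC)
a=cr(T,285,140,100,125,4); b=cr(S,250,120,140,110,2); d=cr(T,115,170,140,140,2)
im=np.zeros((500,700,3),np.uint8); im[:500,:400]=a; im[:220,410:690]=b; im[220:500,410:690]=d
cv2.imwrite("pics/crop0.png",im[:,:,::-1])
g=T.astype(int); 
def comps(m,mn,mx,roi):
    n,l,st,ce=cv2.connectedComponentsWithStats(m.astype(np.uint8))
    return [(ce[i].round(1),st[i].tolist()) for i in range(1,n) if mn<st[i][4]<mx and roi[0]<ce[i][0]<roi[1] and roi[2]<ce[i][1]<roi[3]]
w=(g.min(2)>150)&(g.max(2)-g.min(2)<45)
for c,st in comps(w,40,1500,(115,255,170,320)): print("white",c,st,onz(t,*c,.121).round(4),onz(t,*c,.081).round(4))
for c,st in comps(w,40,1500,(300,360,205,260)): print("dialwhite",c,st,onz(t,*c,.0925).round(4))
for c,st in comps(g.max(2)<45,20,1500,(290,380,140,260)): print("black",c,st,onz(t,*c,.134).round(4),onz(t,*c,.1225).round(4))
bl=(g[:,:,2]>110)&(g[:,:,2]-g[:,:,0]>80)
for c,st in comps(bl,40,5000,(115,270,170,320)): print("blue",c,st,onz(t,*c,.064).round(4),onz(t,*c,.121).round(4))
E
```

```text
white [144.3 202.9] [136, 195, 18, 17, 238] [0.5488 0.203  0.121 ] [0.5552 0.2157 0.081 ]
white [165.7 210. ] [160, 204, 13, 13, 121] [0.5375 0.1619 0.121 ] [0.5431 0.1721 0.081 ]
white [194.8 221.6] [186, 213, 19, 18, 272] [0.5185 0.1062 0.121 ] [0.523 0.113 0.081]
black [347.4 169. ] [337, 159, 23, 20, 244] [ 0.6293 -0.1725  0.134 ] [ 0.6326 -0.1755  0.1225]
black [337.1 180.3] [331, 170, 19, 17, 93] [ 0.6066 -0.1533  0.134 ] [ 0.6095 -0.1559  0.1225]
black [327.8 232.5] [320, 224, 19, 17, 82] [ 0.5091 -0.1367  0.134 ] [ 0.5102 -0.139   0.1225]
blue [174.1 215.5] [126, 185, 96, 61, 1992] [0.5352 0.1585 0.064 ] [0.528  0.1453 0.121 ]
blue [243.2 240.4] [234, 232, 19, 18, 267] [0.4922 0.0169 0.064 ] [0.4885 0.0151 0.121 ]
blue [207.9 279. ] [199, 270, 19, 19, 289] [0.4146 0.0813 0.064 ] [0.417  0.0743 0.121 ]
blue [158.6 282.8] [149, 274, 20, 19, 289] [0.4029 0.1761 0.064 ] [0.4063 0.1615 0.121 ]
```

View pics/crop0.png

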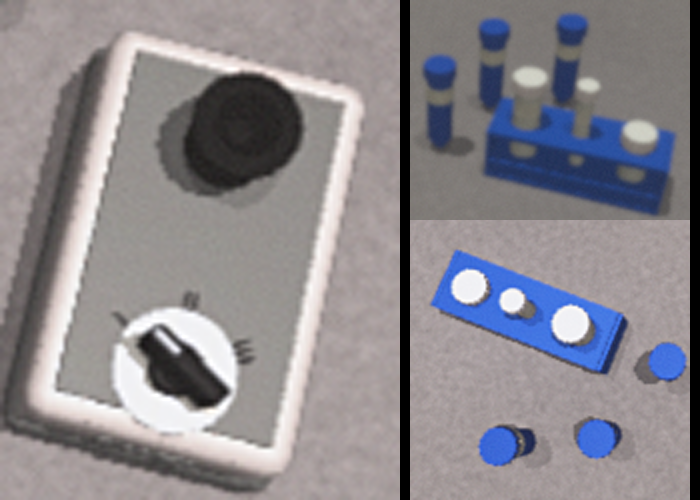

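The crop confirms the sample: the wide white cap at top (195,222) stands tall in the rack end nearest the mixer. The tube at (144,203) is short, and the blue-capped ones stand outside the rack. The dial pointer (white line) points up-left at the first mark. Next I'll refine the cup and dial, and work out the approach.

```bash
cat >> h.py <<'E'
def togo(p,yaw=None):
    "tool-frame shift to p, and turn about tool x (deg) so the jaw axis lies along world yaw (mod 180), tilt fix"
    s=sense(); A=R.from_rotvec(s["orientation"]).as_matrix()
    print("t",round(s["time"],2),"pos",s["eef_pos"].round(4),"yaw y",np.degrees(np.arctan2(A[1,1],A[0,1])).round(2),"x-axis",A[:,0].round(4),"j",s["joint_positions"].round(2),"F",s["wrist_force"].round(2),"open",round(s["opening"],3))
    print("shift",(A.T@(np.array(p)-s["eef_pos"])).round(4))
    if yaw is not None:
        d=(np.degrees(np.arctan2(A[1,1],A[0,1]))-yaw+90)%180-90
        y=np.radians(np.degrees(np.arctan2(A[1,1],A[0,1]))-d); x=np.array([0,0,-1.]); Y=np.array([np.cos(y),np.sin(y),0])
        B=np.c_[x,Y,np.cross(x,Y)]
        print("turn",np.degrees(R.from_matrix(A.T@B).as_rotvec()).round(2))
E
python3 - <<'E'
from h import *
import pickle
t=pickle.load(open("c0.pkl","rb"))["top"]; g=t["pixels"].astype(int)
gray=g.mean(2).astype(np.uint8)
m=(g.max(2)<60).astype(np.uint8); m[:, :325]=0; m[200:]=0
# white disc: hull within roi
w=((g.min(2)>185)).astype(np.uint8); r=np.zeros_like(w); r[214:251,311:346]=1; w&=r
n,l,st,ce=cv2.connectedComponentsWithStats(w)
for i in range(1,n):
    if st[i][4]>50: print(st[i],ce[i])
for c in cv2.findContours(w,0,1)[0]:
    if len(c)>20: (u,v),rr=cv2.minEnclosingCircle(c); print("disc",u,v,rr,onz(t,u,v,.0925))
cup=onz(t,347,170,.134); print("cup",cup)
togo([.505,-.14,.231],-46)
E
```

```text
[311 217  35  34 569] [327.31634446 235.31107206]
disc 329.3404235839844 236.60638427734375 20.606197357177734 [ 0.50552152 -0.14812814  0.0925    ]
cup [ 0.62731917 -0.1717105   0.134     ]
t 0.1 pos [0.1269 0.5604 0.2306] yaw y 77.23 x-axis [-4.0e-04 -1.6e-03 -1.0e+00] j [ 1.33  0.32  1.57  0.    1.26 -0.02] F [ 0.01 -0.43  0.02] open 1.0
shift [ 5.000e-04 -5.995e-01  5.235e-01]
turn [-5.677e+01 -5.000e-02  8.000e-02]
```

```bash
python3 -m jog '[[[0,0,0,0,-0.035,0.031,0],[0,0,0,0,-0.035,0.031,0],[0,0,0,0,-0.035,0.031,0],[0,0,0,0,-0.035,0.031,0],[0,0,0,0,-0.035,0.031,0],[0,0,0,0,-0.035,0.031,0],[0,0,0,0,-0.035,0.031,0],[0,0,0,0,-0.035,0.031,0],[0,0,0,0,-0.035,0.031,0],[0,0,0,0,-0.035,0.031,0],[0,0,0,0,-0.035,0.031,0],[0,0,0,0,-0.035,0.031,0]]]'
python3 -c "
from h import *
togo([.46,-.13,.25],-46)"
```

```text
time: 1.3
eef_pos: [0.4033, 0.0547, 0.2274]
orientation: [0.162, 1.565, -0.168]
wrist_force: [0.1, 0.7, 0.5]
opening: 0.999
t 1.3 pos [0.4033 0.0547 0.2274] yaw y 77.96 x-axis [-0.001  -0.0038 -1.    ] j [ 0.11  0.06  1.91 -0.    1.17 -1.25] F [0.14 0.74 0.52] open 0.999
shift [-0.022  -0.1689  0.0939]
turn [-56.04  -0.12   0.2 ]
```

```bash
python3 -m jog '[[[0,0,0,-0.005,-0.042,0.024,0],[0,0,0,-0.005,-0.042,0.024,0],[0,0,0,-0.005,-0.042,0.024,0],[0,0,0,-0.005,-0.042,0.024,0],[8.5,0,0,0,0,0,0],[8.5,0,0,0,0,0,0],[8.5,0,0,0,0,0,0],[8.5,0,0,0,0,0,0],[8.5,0,0,0,0,0,0],[8.5,0,0,0,0,0,0],[8.5,0,0,0,0,0,0],[8.5,0,0,0,0,0,0]]]' >/dev/null
python3 -m jog '[[[8.5,0,0,0,0,0,0],[8.5,0,0,0,0,0,0],[8.5,0,0,0,0,0,0],[8.5,0,0,0,0,0,0],[8.5,0,0,0,0,0,0],[8.5,0,0,0,0,0,0],[0,0,0,0,0,0,0],[0,0,0,0,0,0,0]]]'
python3 -c "
from h import *
import pickle
togo([.505,-.14,.231],-46)
w=camera('wrist');pickle.dump(w,open('w1.pkl','wb'));save(w,'pics/w1.png');print(w['origin'])
print(proj(w,[.627,-.1717,.134]),proj(w,[.507,-.14,.1225]))"
```

```text
time: 3.3
eef_pos: [0.4597, -0.1426, 0.2403]
orientation: [1.72, 0.768, -1.747]
wrist_force: [0.1, -0.9, 0.6]
opening: 0.997
t 3.3 pos [ 0.4597 -0.1426  0.2403] yaw y -42.53 x-axis [-1.580e-02  2.000e-04 -9.999e-01] j [-0.32  0.17  1.74 -0.01  1.24  0.42] F [ 0.11 -0.87  0.58] open 0.997
shift [ 0.0086  0.0317 -0.0326]
turn [3.47 0.63 0.66]
[ 0.51622888 -0.08248767  0.38142801]
[455.62076261  63.40929143] [292.66781541 142.19702846]
```

View pics/w1.png

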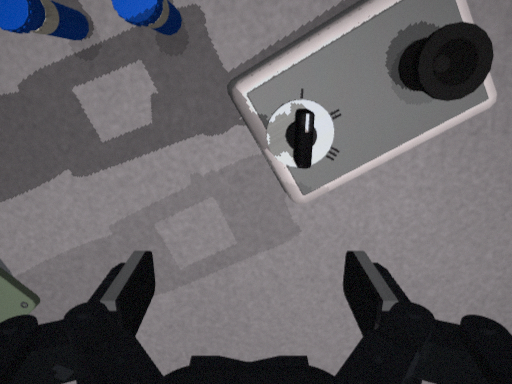

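Wrist view: the cup rim is centred at about (455,62), against a prediction of (456,63). The dial bar runs from (307,110) to (303,167), with the white end upward, and is nearly vertical in the image, square to the jaws. I'll measure it.

```bash
python3 - <<'E'
from h import *
import pickle
w=pickle.load(open("w1.pkl","rb"));t=pickle.load(open("c0.pkl","rb"))["top"]
g=w["pixels"].astype(int)
m=np.zeros(g.shape[:2],np.uint8); m[95:180,280:330]=(g.max(2)<22)[95:180,280:330]
for thr in(22,30,40):
    m[:]=0; m[95:180,280:330]=(g.max(2)<thr)[95:180,280:330]
    c=max(cv2.findContours(m,0,1)[0],key=cv2.contourArea); print(thr,cv2.minAreaRect(c),cv2.boundingRect(c))
print(g.max(2)[105:172:3,288:324:2])
m[:]=0; m[20:110,390:500]=(g.max(2)<50)[20:110,390:500]
for p in ((304,108),(304,167),(304,138)): print(p,onz(w,*p,.1225).round(4))
print("cup",onz(w,455,62,.134).round(4))
E
```

```text
22 ((299.5, 138.5), (57.0, 25.0), 90.0) (287, 110, 26, 58)
30 ((299.0863037109375, 137.7918701171875), (26.64639663696289, 58.280086517333984), 4.085616588592529) (286, 109, 28, 59)
40 ((299.4230651855469, 137.61538696289062), (27.78377914428711, 58.42036056518555), 7.125016689300537) (286, 109, 29, 59)
[[224 225 143 142 143 144 144 144 222 230 228 227 226 228 227 227 182 122]
 [225 206 143 145 143 112 103 108 104 155 223 228 225 226 227 230 228 227]
 [230 206 143 146  49   9  12  13  10  25  10  42 179 230 228 226 229 226]
 [195 147 149 129  18  12  15  26  34 189 204  43  32 163 226 226 224 221]
 [146 145 142 129  13  18  23  36  38 219 230  41  34 160 222 219 223 226]
 [142 138 140  98   8  14  17  29  32 219 215  39  31 187 226 226 228 231]
 [139 114  23  17  12  11  19  32  43 221 200  40  22 213 228 231 228 229]
 [ 69  12  19  22   5   2  15  24  33 226 162  38  30 218 229 228 229 227]
 [ 16  24  26  29  13   8   9  15  25 190 131  32  24  44 220 225 228 229]
 [ 22  27  26  16  13   5  12  23  20  92  53  24  17  48 129 228 227 226]
 [ 23  17  28  18   1  18  16  24  20  22  26
[... 371 characters left out ...]
  17  15 213 227 227 226 227 227]
 [202 135 124  16  17  10  12  19  17  18  20  14 211 226 227 228 225 225]
 [223 199 117  19   9  22  15  24  15  16  23  14 217 226 222 221 223 223]
 [222 225 209  48  13  17  16  21  13  17  22  10 212 221 223 224 193 127]
 [224 225 219 177   1  20  13  15  21  17  17  18 217 224 173 127 124 125]
 [171 223 225 226 128  18  43  31  12  16  16  38 128 125 126 122 122 127]
 [115 124 127 120 125 109 100  81  73  74 105 120 124 124 124 126 126 125]
 [211 120 126 127 131 126 127 128 125 125 122 122 122 125 124 121 121 123]]
(304, 108) [ 0.5304 -0.1257  0.1225]
(304, 167) [ 0.5007 -0.1617  0.1225]
(304, 138) [ 0.5157 -0.1435  0.1225]
cup [ 0.6272 -0.1706  0.134 ]
```

```bash
python3 -c "
from h import *
togo([.5155,-.145,.150],-43)"
```

```text
t 3.35 pos [ 0.4597 -0.1426  0.2403] yaw y -42.55 x-axis [-1.590e-02  2.000e-04 -9.999e-01] j [-0.32  0.17  1.74 -0.01  1.24  0.42] F [-1.17  0.23  0.11] open 0.994
shift [ 0.0894  0.0438 -0.0369]
turn [0.45 0.61 0.68]
```

```bash
python3 -m jog '[[[0.5,0.6,0.7,0,0.022,-0.018,0.5],[0,0,0,0,0.022,-0.018,0.5],[0,0,0,0.03,0,0,0.5],[0,0,0,0.03,0,0,0.5],[0,0,0,0.03,0,0,0.5],[0,0,0,0,0,0,0.5],[0,0,0,0,0,0,0.5]]]' 30
python3 -c "
from h import *
togo([.5155,-.145,.0985],-43)"
```

```text
time: 4.05
eef_pos: [0.5203, -0.1467, 0.1487]
orientation: [1.731, 0.761, -1.724]
wrist_force: [-0.3, -0.1, 1.1]
opening: 0.499
t 4.05 pos [ 0.5203 -0.1467  0.1487] yaw y -42.27 x-axis [ 0.0049 -0.0018 -1.    ] j [-0.3   0.33  1.77 -0.    1.03  0.44] F [-0.29 -0.1   1.12] open 0.499
shift [ 0.0502 -0.0049  0.0021]
turn [ 0.73 -0.12 -0.28]
```

```bash
python3 -m jog '[[[0.5,0,0,0,-0.005,0.002,0.5],[0,0,0,0.017,0,0,0.5],[0,0,0,0.017,0,0,0.5],[0,0,0,0.016,0,0,0.5],[0,0,0,0,0,0,0.5]]]' 30
python3 -c "
from h import *
togo([.5155,-.145,.0985],-43)
w=camera('wrist');save(w,'pics/w2.png')"
```

```text
time: 4.55
eef_pos: [0.5192, -0.146, 0.1061]
orientation: [1.744, 0.744, -1.715]
wrist_force: [-0.3, 1.4, -0.3]
opening: 0.497
t 4.55 pos [ 0.5192 -0.146   0.1061] yaw y -42.75 x-axis [ 0.0198 -0.0063 -0.9998] j [-0.3   0.37  1.84 -0.    0.91  0.45] F [-0.31  1.39 -0.33] open 0.497
shift [ 0.0076 -0.0035  0.0018]
turn [ 0.26 -0.51 -1.08]
```

View pics/w2.png

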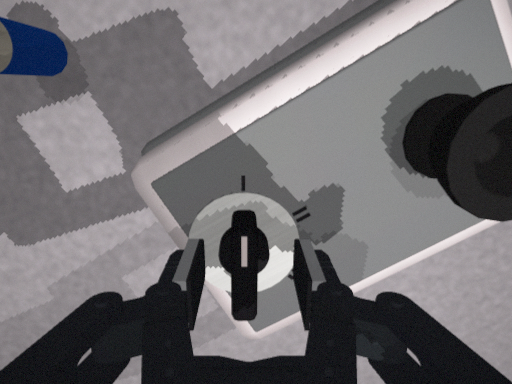

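Between the fingers the bar sits at column 244 and the jaw middle is at about 250. The offset agrees with the computed −3.5 mm in y. I'll correct it, descend 7 mm and close.

```bash
python3 -m jog '[[[0,-0.5,-1,0.007,-0.0035,0.0015,0.5],[0,0,0,0,0,0,1],[0,0,0,0,0,0,1],[0,0,0,0,0,0,1],[0,0,0,0,0,0,1],[0,0,0,0,0,0,1],[0,0,0,0,0,0,1]]]' 40
python3 -c "
from h import *
togo([.5155,-.145,.0985],-43)"
```

```text
time: 5.3
eef_pos: [0.5173, -0.1445, 0.1038]
orientation: [1.738, 0.755, -1.728]
wrist_force: [-0.4, 1.4, -1.1]
opening: 0.132
t 5.3 pos [ 0.5173 -0.1445  0.1038] yaw y -42.75 x-axis [ 0.0062 -0.0012 -1.    ] j [-0.29  0.37  1.84  0.    0.92  0.45] F [-0.41  1.37 -1.14] open 0.132
shift [ 0.0053 -0.001   0.0016]
turn [ 0.25 -0.19 -0.31]
```

```bash
python3 -m jog '[[[7,0,0,0,0,0,1],[7,0,0,0,0,0,1],[7,0,0,0,0,0,1],[7,0,0,0,0,0,1],[7,0,0,0,0,0,1],[7,0,0,0,0,0,1],[7,0,0,0,0,0,1],[7,0,0,0,0,0,1],[0,0,0,0,0,0,1]]]'
python3 -c "
from h import *
togo([.5155,-.145,.104],-103)"
```

```text
time: 6.2
eef_pos: [0.5184, -0.1481, 0.1039]
orientation: [-2.134, 0.21, 2.116]
wrist_force: [-0.4, 1.5, -0.0]
opening: 0.132
t 6.2 pos [ 0.5184 -0.1481  0.1039] yaw y -100.86 x-axis [ 0.0076 -0.0078 -0.9999] j [-0.3   0.37  1.84 -0.01  0.92  1.47] F [-0.37  1.48 -0.01] open 0.132
shift [-0.0002 -0.0025  0.0034]
turn [ 2.14 -0.52 -0.35]
```

```bash
python3 -m jog '[[[2,0,0,0,0,0,1],[0,0,0,0,0,0,0.5],[0,0,0,0,0,0,0.5],[0,0,0,0,0,0,0.5],[0,0,0,-0.04,0,0,0.5],[0,0,0,-0.04,0,0,0.3],[0,0,0,-0.04,0,0,0],[0,0,0,0,0,0,0]]]'
python3 -c "
from h import *
import pickle
togo([.5185,.1065,.231],-160)
w=camera('wrist');save(w,'pics/w3.png');pickle.dump(w,open('w3.pkl','wb'))
print(proj(w,[.627,-.1712,.134]),proj(w,[.5155,-.145,.1225]),proj(w,[.53787,-.15025,.1225]))"
```

```text
time: 7.0
eef_pos: [0.5188, -0.1482, 0.2281]
orientation: [-2.125, 0.233, 2.102]
wrist_force: [1.5, 0.3, 0.8]
opening: 0.978
t 7.0 pos [ 0.5188 -0.1482  0.2281] yaw y -102.11 x-axis [ 0.0097 -0.0097 -0.9999] j [-0.3   0.26  1.66 -0.01  1.21  1.49] F [1.49 0.3  0.78] open 0.978
shift [-0.0054 -0.2489  0.0537]
turn [57.89 -0.82 -0.06]
[249.21105353  34.08040514] [246.2425407  194.06139102] [246.73709824 165.85809935]
```

View pics/w3.png

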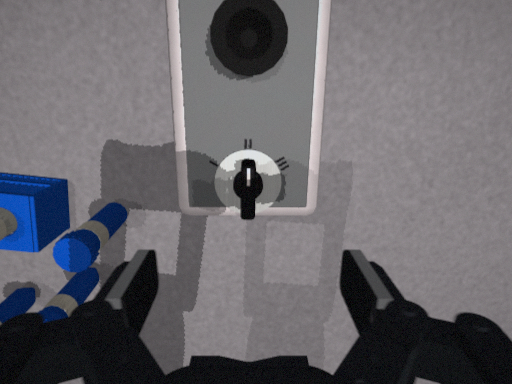

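The dial is now in touch: its pointer line is vertical at column 248, aimed at the cup at (249,35) and at the "II" mark. Next I'll go over the tube.

```bash
python3 -m jog '[[[0,0,0,-0.003,-0.043,0.009,0],[0,0,0,0,-0.043,0.009,0],[0,0,0,0,-0.043,0.009,0],[0,0,0,0,-0.043,0.009,0],[0,0,0,0,-0.043,0.009,0],[0,0,0,0,-0.043,0.009,0],[-8.5,0,0,0,0,0,0],[-8.5,0,0,0,0,0,0],[-8.5,0,0,0,0,0,0],[-8.5,0,0,0,0,0,0],[-8.5,0,0,0,0,0,0],[-8.5,0,0,0,0,0,0]]]' >/dev/null
python3 -m jog '[[[-8.5,0,0,0,0,0,0],[-8.5,0,0,0,0,0,0],[-8.5,0,0,0,0,0,0],[-8.5,0,0,0,0,0,0],[0,0,0,0,0,0,0],[0,0,0,0,0,0,0]]]'
python3 - <<'E'
from h import *
import pickle
togo([.5185,.1062,.160],-18.5)
w=camera('wrist');save(w,'pics/w4.png');pickle.dump(w,open('w4.pkl','wb'))
print(proj(w,[.5185,.1062,.121]),proj(w,[.5375,.1619,.125]))
g=w["pixels"].astype(int); m=((g.min(2)>120)&(g.max(2)-g.min(2)<60)).astype(np.uint8)
n,l,st,ce=cv2.connectedComponentsWithStats(m)
for i in range(1,n):
    if 200<st[i][4]<12000: print(st[i],ce[i],onz(w,*ce[i],.121).round(4))
E
```

```text
time: 8.85
eef_pos: [0.5071, 0.1243, 0.199]
orientation: [1.384, 1.067, -1.452]
wrist_force: [-0.3, 0.2, -0.1]
opening: 1.0
t 8.85 pos [0.5071 0.1243 0.199 ] yaw y -16.39 x-axis [-0.0347 -0.0173 -0.9992] j [ 0.22  0.28  1.71 -0.01  1.19  0.51] F [-0.26  0.17 -0.09] open 1.0
shift [0.0389 0.0172 0.0131]
turn [2.13 1.54 1.6 ]
[273.7028421  216.78281656] [280.10469232 136.90947357]
[   0    0  157   92 7523] [52.54499535 32.62847268] [0.4207 0.2614 0.121 ]
[ 259   18   48   53 1900] [283.04210526  44.01315789] [0.5535 0.2153 0.121 ]
[ 117   36   85   86 3695] [160.36048714  75.02922869] [0.4751 0.2199 0.121 ]
[264 118  35  35 933] [281.33118971 134.93461951] [0.5387 0.1621 0.121 ]
[ 475  210   37   50 1491] [495.31589537 236.20523139] [0.6687 0.048  0.121 ]
[308 356  40  18 458] [327.70742358 363.1790393 ] [ 0.5275 -0.0394  0.121 ]
```

View pics/w4.png

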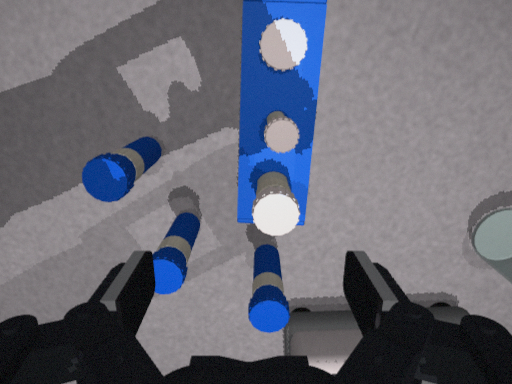

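The tall tube's cap is centred at (276,214) at the near end of the rack, clear of the blue-capped tube at (269,310).

```bash
python3 -c "
from h import *
import pickle
w=pickle.load(open('w4.pkl','rb'))
print(onz(w,276.5,214,.121),onz(w,281.5,132,.125))
p=onz(w,276.5,214,.121);togo([p[0],p[1],.160],-18.5)"
```

```text
[0.52100275 0.10777629 0.121     ] [0.53917146 0.16474443 0.125     ]
t 8.9 pos [0.507  0.1243 0.199 ] yaw y -16.38 x-axis [-0.0348 -0.0173 -0.9992] j [ 0.22  0.28  1.71 -0.01  1.19  0.51] F [-0.12 -0.05  1.1 ] open 0.997
shift [0.0388 0.0192 0.0109]
turn [2.14 1.54 1.61]
```

```bash
python3 -m jog '[[[2.1,1.5,1.6,0.012,0.01,0.0055,0],[0,0,0,0.012,0.01,0.0055,0],[0,0,0,0.012,0,0,0],[0,0,0,0,0,0,0]]]' 90
python3 -c "
from h import *
togo([.520,.107,.094],-18.5)"
```

```text
time: 9.3
eef_pos: [0.5229, 0.1071, 0.1601]
orientation: [1.445, 1.037, -1.447]
wrist_force: [0.0, -0.1, 0.1]
opening: 1.001
t 9.3 pos [0.5229 0.1071 0.1601] yaw y -18.75 x-axis [-1.3e-03 -3.0e-04 -1.0e+00] j [ 0.18  0.31  1.77 -0.    1.06  0.51] F [ 0.02 -0.05  0.1 ] open 1.001
shift [ 0.0661 -0.0027  0.0009]
turn [-0.25  0.04  0.06]
```

```bash
python3 -m jog '[[[0,0,0,0.022,-0.0025,0.001,0],[0,0,0,0.022,0,0,0],[0,0,0,0.022,0,0,0],[0,0,0,0,0,0,0]]]'
python3 -c "
from h import *
togo([.520,.107,.094],-18.5)"
```

```text
time: 9.7
eef_pos: [0.5213, 0.1079, 0.0927]
orientation: [1.446, 1.037, -1.447]
wrist_force: [-0.3, 0.4, 0.7]
opening: 1.001
t 9.7 pos [0.5213 0.1079 0.0927] yaw y -18.77 x-axis [-4.e-04  2.e-04 -1.e+00] j [0.18 0.38 1.86 0.   0.9  0.51] F [-0.32  0.43  0.75] open 1.001
shift [-0.0013 -0.001   0.0013]
turn [-0.27 -0.01  0.03]
```

```bash
python3 -m jog '[[[0,0,0,0,0,0.001,0.4],[0,0,0,0,0,0,1],[0,0,0,0,0,0,1],[0,0,0,0,0,0,1],[0,0,0,0,0,0,1],[0,0,0,0,0,0,1],[0,0,0,0,0,0,1],[0,0,0,0,0,0,1]]]' 90
python3 -c "
from h import *
togo([.520,.107,.094],-18.5)
w=camera('wrist');save(w,'pics/w5.png')"
```

```text
time: 10.5
eef_pos: [0.5232, 0.1079, 0.0971]
orientation: [1.451, 1.034, -1.441]
wrist_force: [-0.5, -0.4, -0.2]
opening: 0.372
t 10.5 pos [0.5232 0.1079 0.0971] yaw y -18.76 x-axis [ 0.0055  0.0018 -1.    ] j [0.18 0.38 1.85 0.   0.91 0.51] F [-0.45 -0.37 -0.17] open 0.372
shift [ 0.003  -0.0027  0.0019]
turn [-0.26 -0.2  -0.26]
```

View pics/w5.png

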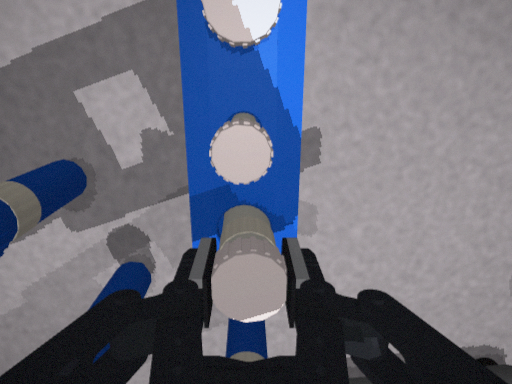

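The cap is gripped centrally between the pads (cap at (250,285), opening 0.37, about 32 mm). Lifting.

```bash
python3 -m jog '[[[0,0,0,-0.01,0,0,1],[0,0,0,-0.02,0,0,1],[0,0,0,-0.02,0,0,1],[0,0,0,-0.02,0,0,1],[0,0,0,-0.025,0,0,1],[0,0,0,-0.025,0,0,1],[0,0,0,-0.025,0,0,1],[0,0,0,-0.02,0,0,1],[0,0,0,0,0,0,1],[0,0,0,0,0,0,1]]]' 90
python3 - <<'E'
from h import *
import pickle
togo([.627,-.1712,.26],-18.5)
cs={n:camera(n) for n in("top","scene")};pickle.dump(cs,open("c6.pkl","wb"))
p=sense()["eef_pos"]
im=[]
for n in cs:
    u,v=proj(cs[n],[p[0],p[1],p[2]-.04]); print(n,u,v); I=cs[n]["pixels"]; u=int(np.clip(u,90,420)); v=int(np.clip(v,90,290)); im.append(cv2.resize(I[v-90:v+90,u-90:u+90],(400,400),interpolation=cv2.INTER_CUBIC))
cv2.imwrite("pics/c6.png",np.hstack(im)[:,:,::-1])
E
```

```text
time: 11.55
eef_pos: [0.523, 0.1073, 0.2741]
orientation: [1.455, 1.031, -1.435]
wrist_force: [-0.3, 0.7, -0.8]
opening: 0.362
t 11.55 pos [0.523  0.1073 0.2741] yaw y -18.76 x-axis [ 0.0118  0.002  -0.9999] j [ 0.18  0.22  1.59 -0.    1.32  0.51] F [-0.26  0.75 -0.76] open 0.362
shift [0.0148 0.1879 0.2303]
turn [-0.26 -0.32 -0.6 ]
top 182.48868350890615 210.03821757197406
scene 315.9967493476456 108.04799077859919
```

View pics/c6.png

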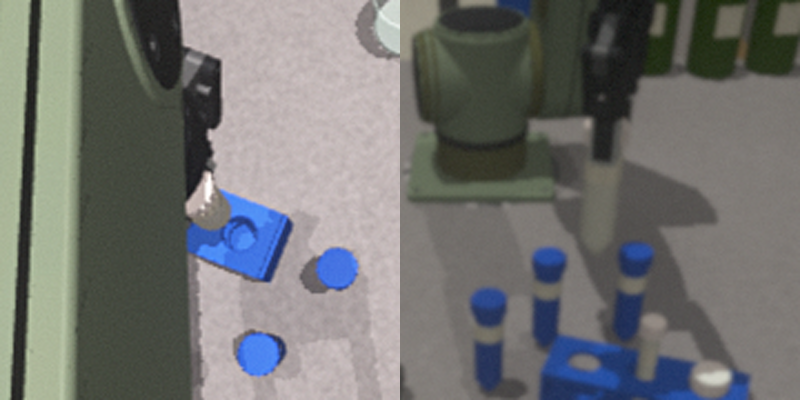

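The tube is out of the rack and looks upright in the grip. The tip is at about scene (313,129), and the other tubes are in place. I'll check the tip against the prediction.

```bash
python3 - <<'E'
from h import *
import pickle
cs=pickle.load(open("c6.pkl","rb")); s=cs["scene"]; t=cs["top"]
for z in(.175,.183,.19): print(z,proj(s,[.523,.1073,z]),proj(t,[.523,.1073,z]))
g=s["pixels"].astype(int)
for r in range(80,135,3): print(r,g[r,300:330].mean(1).astype(int))
E
```

```text
0.175 [313.13494391 135.69137628] [189.21275465 215.14734599]
0.183 [313.51002965 132.09912776] [188.36905368 214.49087171]
0.19 [313.84298707 128.91034801] [187.61242498 213.90214738]
80 [119 118 118 119 118 119 116 113 108 104  95  72  52  37  35  35  36  34
  35  34  49  70  78  86  98 101 105 110 114 118]
83 [ 82  83  83  83  83  81  83  84  92  95  86  69  50  38  34  36  33  32
  33  41  53  71  80  86  95 105 108 113 117 121]
86 [ 70  77  78  80  80  77  79  78  81  82  81  65  46  39  35  33  36  36
  35  42  60  76  82  86  95 108 115 117 121 123]
89 [ 68  66  72  75  81  80  78  82  85  86  81  70  56  49  48  43  42  42
  43  53  71  81  83  91  97  98 106 115 118 121]
92 [67 65 69 73 80 79 82 84 92 95 97 94 94 94 91 88 86 88 85 87 91 93 97 94
 95 90 83 83 87 87]
95 [ 67  69  68  68  72  79  81  85  93 100 102 104 105 107 105 105 108 103
 105 107 106 106 101  96  93  83  82  84  81  81]
98 [ 66  69  70  72  72  80  81  87  94  98 104 105 107 108 105 105 107 103
 107 105 106 106  99  95  90  86  82  82  84  85]
101 [ 78  78  80  82  83  83  85  85  90  92  98 101 103 102 10
[... 760 characters left out ...]
108 105 104 104
 103  98  93  89  84  82  80  79  81  78  80  78]
122 [101  91  84  82  83  84  89  95  97  99 102 101 105 102 106 106 104 104
 104  98  94  86  80  82  79  80  79  77  79  80]
125 [118 117 112  99  89  85  87  93  95 102 103 104 103 103 102 105 104 105
  99  97  91  82  81  82  79  77  80  79  79  80]
128 [119 120 121 113 101  87  84  83  87  95  99 100 103 101 102 101  99  95
  89  85  80  81  81  78  77  74  79  79  78  84]
131 [116 122 120 120 113 103  87  83  81  80  85  88  91  91  91  88  85  81
  81  80  79  80  75  70  66  68  75  85  91  90]
134 [107 120 122 120 120 118 110  95  85  81  79  80  81  82  81  80  84  80
  82  79  82  76  73  63  58  55  59  65  72  78]
```

```bash
python3 -m jog '[[[-0.2,-0.3,-0.6,0,0.013,0.016,1],[0,0,0,0,0.027,0.033,1],[0,0,0,0,0.027,0.033,1],[0,0,0,0,0.027,0.033,1],[0,0,0,0,0.027,0.033,1],[0,0,0,0,0.027,0.033,1],[0,0,0,0,0.027,0.033,1],[0,0,0,0,0.011,0.014,1],[0,0,0,0,0,0,1],[0,0,0,0,0,0,1]]]' 90
python3 - <<'E'
from h import *
togo([.627,-.1712,.230],-18.5)
E
```

```text
time: 12.65
eef_pos: [0.6253, -0.176, 0.2556]
orientation: [1.429, 1.064, -1.463]
wrist_force: [-0.3, 0.5, -1.5]
opening: 0.369
t 12.65 pos [ 0.6253 -0.176   0.2556] yaw y -18.35 x-axis [-0.0284  0.0068 -0.9996] j [-0.29  0.44  1.31 -0.    1.42  0.03] F [-0.28  0.46 -1.45] open 0.369
shift [ 0.0255  0.0008 -0.0052]
turn [0.15 0.15 1.67]
```

```bash
python3 -m jog '[[[0,0.1,1.7,0.01,0.001,-0.005,1],[0,0,0,0.01,0,0,1],[0,0,0,0,0,0,1],[0,0,0,0,0,0,1]]]' 90
python3 - <<'E'
from h import *
import pickle
togo([.627,-.1712,.215],-18.5)
cs={n:camera(n) for n in("top","scene","wrist")};pickle.dump(cs,open("c7.pkl","wb"))
s=cs["scene"]
p=sense()["eef_pos"]
for z in (.14,.15,.16): print(z,proj(s,[p[0],p[1],z]))
print("cup rim",proj(s,[.627,-.1712,.134]))
cv2.imwrite("pics/c7.png",np.hstack([cv2.resize(s["pixels"][100:250,110:260],(400,400),interpolation=cv2.INTER_CUBIC),cv2.resize(cs["wrist"]["pixels"],(400,300)).__class__(0) if 0 else cv2.resize(cs["wrist"]["pixels"],(400,400))])[:,:,::-1])
E
```

```text
time: 13.05
eef_pos: [0.626, -0.1662, 0.2342]
orientation: [1.437, 1.046, -1.439]
wrist_force: [0.1, 0.3, 0.3]
opening: 0.368
t 13.05 pos [ 0.626  -0.1662  0.2342] yaw y -18.06 x-axis [-0.0025  0.0015 -1.    ] j [-0.28  0.44  1.38  0.    1.33  0.04] F [0.15 0.28 0.33] open 0.368
shift [0.0191 0.0026 0.0045]
turn [ 0.44 -0.04  0.17]
0.14 [161.43444082 184.24723031]
0.15 [160.37085505 179.91191644]
0.16 [159.28504304 175.48600557]
cup rim [159.57046014 187.02329205]
```

View pics/c7.png

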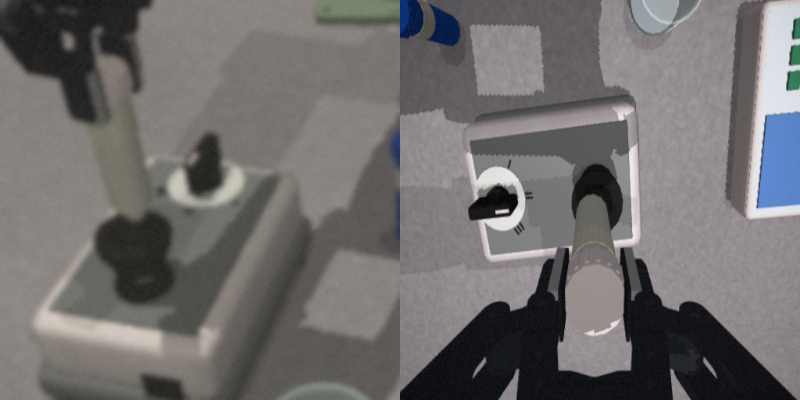

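The tube hangs straight over the cup. Its tip is at scene (161.7,181.7), which gives z about 0.146, so the tip is about 0.088 below the TCP. I'll correct the position laterally and then lower.

```bash
python3 -m jog '[[[0.4,0,0.2,0,0.0025,0.0045,1],[0,0,0,0,0,0,1],[0,0,0,0,0,0,1]]]' 90
python3 -c "
from h import *
togo([.627,-.1712,.212],-18.5)"
```

```text
time: 13.5
eef_pos: [0.628, -0.1727, 0.2354]
orientation: [1.445, 1.035, -1.441]
wrist_force: [-0.0, 0.1, 0.7]
opening: 0.365
t 13.5 pos [ 0.628  -0.1727  0.2354] yaw y -18.54 x-axis [ 3.8e-03 -8.0e-04 -1.0e+00] j [-0.29  0.44  1.37  0.    1.33  0.04] F [-0.    0.08  0.66] open 0.365
shift [ 0.0234 -0.0015 -0.0011]
turn [-0.04 -0.02 -0.22]
```

```bash
python3 -m jog '[[[0,0,-0.2,0.01,-0.0015,-0.001,1],[0,0,0,0.01,0,0,1],[0,0,0,0.004,0,0,1],[0,0,0,0,0,0,1],[0,0,0,0,0,0,1]]]' 90
python3 -c "
from h import *
togo([.627,-.1712,.202],-18.5)"
```

```text
time: 14.0
eef_pos: [0.6269, -0.1713, 0.2088]
orientation: [1.445, 1.039, -1.444]
wrist_force: [0.7, -0.3, -0.4]
opening: 0.366
t 14.0 pos [ 0.6269 -0.1713  0.2088] yaw y -18.57 x-axis [ 1.e-04  8.e-04 -1.e+00] j [-0.28  0.45  1.42  0.    1.28  0.04] F [ 0.67 -0.29 -0.37] open 0.366
shift [ 0.0068  0.0001 -0.0001]
turn [-0.07 -0.05  0.01]
```

Well aligned and no contact yet. Now small downward steps.

```bash
for i in 1 2 3; do python3 -m jog '[[[0,0,0,0.0015,0,0,1],[0,0,0,0,0,0,1]]]' 90 | sed -n 1,4p; done
```

```text
time: 14.2
eef_pos: [0.6274, -0.1712, 0.2077]
orientation: [1.445, 1.038, -1.442]
wrist_force: [-0.0, 0.2, -1.0]
time: 14.4
eef_pos: [0.6278, -0.1712, 0.2067]
orientation: [1.446, 1.037, -1.441]
wrist_force: [0.9, 0.9, -0.4]
time: 14.6
eef_pos: [0.6281, -0.1712, 0.2058]
orientation: [1.447, 1.036, -1.44]
wrist_force: [0.2, 0.6, 1.2]
```

```bash
python3 -c "
from h import *
togo([.627,-.1712,.202],-18.5)"; for i in 1 2 3; do python3 -m jog '[[[0,0,0,0.0015,0,0,1],[0,0,0,0,0,0,1]]]' 90 | sed -n 1,4p; done;  python3 -c "
from h import *
togo([.627,-.1712,.202],-18.5)"
```

```text
t 14.6 pos [ 0.6281 -0.1712  0.2058] yaw y -18.57 x-axis [ 4.2e-03  5.0e-04 -1.0e+00] j [-0.28  0.45  1.42  0.    1.26  0.04] F [0.2  0.59 1.19] open 0.366
shift [ 0.0038 -0.0011  0.0004]
turn [-0.07 -0.1  -0.22]
time: 14.8
eef_pos: [0.6281, -0.1711, 0.2051]
orientation: [1.447, 1.035, -1.44]
wrist_force: [0.4, 0.2, 3.2]
time: 15.0
eef_pos: [0.628, -0.1711, 0.2041]
orientation: [1.447, 1.035, -1.439]
wrist_force: [-0.7, 0.6, 4.3]
time: 15.2
eef_pos: [0.628, -0.1711, 0.2031]
orientation: [1.447, 1.035, -1.439]
wrist_force: [-0.4, 0.6, 4.9]
t 15.2 pos [ 0.628  -0.1711  0.2031] yaw y -18.57 x-axis [ 5.7e-03  1.0e-04 -1.0e+00] j [-0.28  0.45  1.43  0.    1.26  0.04] F [-0.43  0.64  4.91] open 0.366
shift [ 0.0011 -0.001   0.0004]
turn [-0.07 -0.11 -0.31]
```

```bash
for i in 1 2; do python3 -m jog '[[[0,0,-0.15,0.0015,-0.0003,0,1],[0,0,0,0,0,0,1]]]' 90 | sed -n 1,4p; done;  python3 -m jog '[[[0,0,0,0,0,0,1],[0,0,0,0,0,0,1],[0,0,0,0,0,0,1],[0,0,0,0,0,0,1],[0,0,0,0,0,0,1],[0,0,0,0,0,0,1]]]' 90; python3 -c "
from h import *
togo([.627,-.1712,.202],-18.5)"
```

```text
time: 15.4
eef_pos: [0.6282, -0.1712, 0.2023]
orientation: [1.447, 1.036, -1.44]
wrist_force: [-0.6, 0.3, 5.3]
time: 15.6
eef_pos: [0.6283, -0.1712, 0.2017]
orientation: [1.447, 1.037, -1.44]
wrist_force: [-1.4, -0.4, 5.5]
time: 16.2
eef_pos: [0.6282, -0.1712, 0.2029]
orientation: [1.447, 1.036, -1.44]
wrist_force: [-0.3, 1.4, 5.2]
opening: 0.37
t 16.2 pos [ 0.6282 -0.1712  0.2029] yaw y -18.57 x-axis [ 4.1e-03  7.0e-04 -1.0e+00] j [-0.28  0.46  1.42  0.    1.26  0.04] F [-0.3   1.42  5.24] open 0.37
shift [ 0.0009 -0.0011  0.0004]
turn [-0.07 -0.11 -0.21]
```

```bash
for i in 1 2 3; do python3 -m jog '[[[0,0,0,0.0012,0,0,1],[0,0,0,0.0006,0,0,1]]]' 90 | sed -n '1,2p;4p'; done; for i in 1 2; do python3 -m jog '[[[0,0,0,0.0003,0,0,1],[0,0,0,0.0003,0,0,1],[0,0,0,0.0003,0,0,1],[0,0,0,0.0003,0,0,1]]]' 90| sed -n '1,2p;4p'; done
```

```text
time: 16.4
eef_pos: [0.6282, -0.1712, 0.2014]
wrist_force: [-1.3, -0.1, 6.4]
time: 16.6
eef_pos: [0.6282, -0.1712, 0.2003]
wrist_force: [-0.4, 1.0, 6.8]
time: 16.8
eef_pos: [0.6282, -0.1711, 0.1997]
wrist_force: [-1.8, 1.1, 7.9]
time: 17.2
eef_pos: [0.6281, -0.1711, 0.2007]
wrist_force: [-1.5, 0.8, 6.2]
time: 17.6
eef_pos: [0.6279, -0.171, 0.2011]
wrist_force: [-0.8, 1.2, 6.1]
```

Fz is about 6.2 N. Adding the tube's weight gives nearly 7 N, so the head is about half-way down. I'll hold it there.

```bash
for i in 1 2 3 4; do python3 -m jog '[[[0,0,0,0.0004,0,0,1],[0,0,0,0.0004,0,0,1],[0,0,0,0.0004,0,0,1],[0,0,0,0.0004,0,0,1],[0,0,0,0.0004,0,0,1],[0,0,0,0.0004,0,0,1],[0,0,0,0.0004,0,0,1],[0,0,0,0.0004,0,0,1],[0,0,0,0.0004,0,0,1],[0,0,0,0.0004,0,0,1]]]' 90| sed -n '1,2p;4,5p'; done
python3 - <<'E'
from h import *
import pickle
togo([.627,-.1712,.202],-18.5)
cs={n:camera(n) for n in("scene","wrist")}
s=cs["scene"]
cv2.imwrite("pics/c8.png",np.hstack([cv2.resize(s["pixels"][100:250,110:260],(400,400),interpolation=cv2.INTER_CUBIC),cv2.resize(cs["wrist"]["pixels"],(400,400))])[:,:,::-1])
print(sense()["wrist_force"],sense()["eef_pos"])
E
```

```text
time: 18.6
eef_pos: [0.6278, -0.171, 0.2009]
wrist_force: [-2.4, 0.0, 6.9]
opening: 0.369
time: 19.6
eef_pos: [0.6276, -0.1709, 0.2009]
wrist_force: [-1.1, -0.0, 6.0]
opening: 0.368
time: 20.6
eef_pos: [0.6274, -0.1708, 0.2009]
wrist_force: [-0.3, 0.4, 6.2]
opening: 0.368
time: 21.6
eef_pos: [0.6272, -0.1707, 0.2009]
wrist_force: [-1.0, 1.4, 7.0]
opening: 0.369
t 21.6 pos [ 0.6272 -0.1707  0.2009] yaw y -18.53 x-axis [ 0.0162 -0.0033 -0.9999] j [-0.28  0.45  1.44  0.    1.24  0.04] F [-0.99  1.38  7.01] open 0.369
shift [-0.0011 -0.0001  0.0005]
turn [-0.03 -0.12 -0.94]
[-0.79653425  0.56186858  6.35072322] [ 0.62722941 -0.17072876  0.20090455]
```

View pics/c8.png

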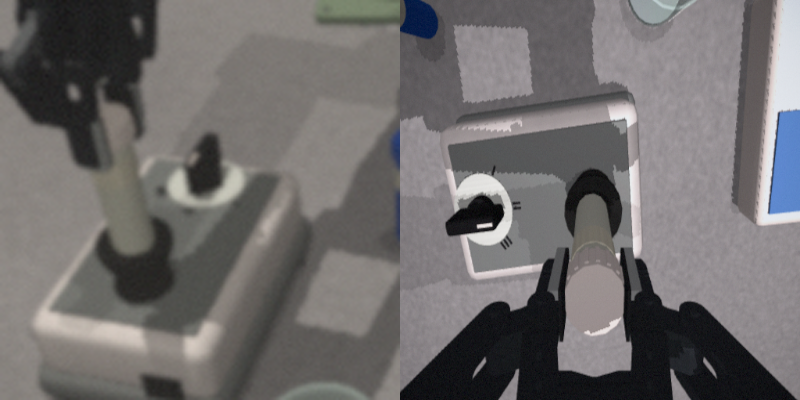

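The tube stands upright in the cup, gripped by the cap, the dial still points at the cup, and the fingers are well above the cup. Travel since contact (about 4.6 mm) and force (about 6.4 N plus the tube's weight) agree. Handing in.

```bash
python3 -c "
from h import *
s=sense();print(s['time'],s['eef_pos'],s['wrist_force'],s['opening']);print(job_done())"
```

```text
21.7 [ 0.62722941 -0.17072876  0.20090455] [-0.79653425  0.56186858  6.35072322] 0.3672596511813723
the job is handed in; nothing more can be done
None
```

I turned the dial one click clockwise to touch, took the tall, wide white-capped tube from the rack, and pressed it into the cup. I held it there for about 4 s and handed in at 21.7 s while still gripping it. The hand-in gives no verdict.

**Dial:** a wrist picture after release showed the pointer on the second mark, in line with the cup, and the last picture agreed.

**Pressing:** at the end the upward force was 6.4 N (about 7 N with the tube's weight). The arm had moved about 4.6 mm since contact, so I estimate the head is about 5 mm down of its 10 mm. Both are estimates, since the head's travel can't be read directly.

**Grip and position:** the tube is gripped by its cap. The tool leaned about 1° at the end, and the fingers were well clear of the cup. The tool is within about 1 mm of where I measured the cup, but I did not measure the tip in the pocket directly.

**Bystanders:** I saw no sign that the other tubes or the beaker moved. The rack was last in view just after the lift, and I did not check its tubes again after that.

**Small disagreements:**
- The jaw reading on the cap was about 32 mm, where the cap is given as 34 mm.
- The tip-to-tool distance came out as 88 mm from the picture against 91 mm expected, which is within the calibration error.

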